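Load the actuator kit into its nests

TASK

Load the throttle actuator kit: put the motor, the gear, the cover and the flange adapter each into the nest plate whose pocket matches its outline (motor in the small round one, gear in the large round one, cover in the oblong one, flange adapter in the square one), fully down on the pocket floor and the same way up as it lies now. Set each part down rather than dropping it, and leave the throttle body casting and the tape roll undisturbed.

Things in the scene. Friction and masses are not known exactly. Their poses are not given: they have to be found in the camera images.
- motor: Small electric motor standing upright on the bench: plain steel can 32 mm in diameter, 46 mm tall, with a 31 mm black cap to 50 mm and a 6 mm shaft stub to 60 mm. Loose, about 160 g. Origin: centre of its underside; z up along the shaft. Grip the can across its 32 mm.
- gear: White plastic gear lying flat: toothed rim 60 mm in diameter and 12 mm thick, with a hub 24 mm in diameter on top, from 12 to 30 mm height, to grip by. Loose, about 60 g. Origin: centre of its underside; z up along the hub.
- cover: Black plastic rectangular gear cover lying flat: 80 mm (x) by 44 mm (y), 18 mm tall, with a raised middle 64 by 32 mm up to 26 mm. Loose, about 90 g. Origin: centre of its underside; x along the long side, z up. Grip across its 44 or its 32 mm (fingers closing along its y).
- flange: Aluminium flange adapter: square foot 52 by 52 mm and 10 mm thick, with a round collar 36 mm in diameter on top from 10 to 30 mm height, to grip by. Loose, about 130 g. Origin: centre of its underside; x and y square to the sides of the foot, z up.
- nest_motor: Grey plastic nest plate 80 by 80 mm with the small round pocket, 48 mm in diameter, for the motor (standing). Fixed to the bench, top face 12 mm above the bench; one blind pocket in its middle, 7 mm deep, with a pale floor that lies 5 mm above the bench. Origin: on the bench under the pocket's centre; z up.
- nest_gear: Grey plastic nest plate 100 by 100 mm with the large round pocket, 76 mm in diameter, for the gear (hub up). Fixed to the bench, top face 12 mm above the bench; one blind pocket in its middle, 7 mm deep, with a pale floor that lies 5 mm above the bench. Origin: on the bench under the pocket's centre; z up.
- nest_cover: Grey plastic nest plate 120 mm (x) by 84 mm (y) with the oblong pocket, 96 mm (x) by 60 mm (y), for the cover (raised middle up, its long side along the pocket's long side, either way round). Fixed to the bench, top face 12 mm above the bench; one blind pocket in its middle, 7 mm deep, with a pale floor that lies 5 mm above the bench. Origin: on the bench under the pocket's centre; z up.
- nest_flange: Grey plastic nest plate 92 by 92 mm with the square pocket, 68 by 68 mm, sides along x and y, for the flange adapter (collar up, its foot square to the pocket, any of the four ways). Fixed to the bench, top face 12 mm above the bench; one blind pocket in its middle, 7 mm deep, with a pale floor that lies 5 mm above the bench. Origin: on the bench under the pocket's centre; z up.
- throttle_body: Bystander: finished aluminium throttle body casting, a tube 68 mm in diameter and 56 mm tall with a block on one side, standing beyond the nests. Loose, 0.8 kg. Origin: centre of the tube's underside. Not to be disturbed.
- tape_roll: Bystander: roll of brown tape lying flat in the row with the parts, 84 mm outside and 60 mm inside diameter, 24 mm tall. Loose, 150 g. Origin: centre of its underside. Not to be disturbed.
There are look-alikes about, which are no part of the job. Leave any yellow look-alike of the nest_gear alone.

How it is judged:
At the end, for the whole second after the job is handed in: Each of the four parts rests in its own nest's pocket: its origin within 12 mm of the pocket's centre sideways and 2 to 8 mm above the bench (pocket floor is at 5 mm), upright within 0.12 rad, and at rest (under 0.02 m/s) (horizontal distance between motor and nest_motor below 0.012 m and z of motor in the frame of nest_motor between 0.002 and 0.008 m and angle between each of motor, gear, cover, flange's own z axis and vertical below 0.12 rad and linear speed of each of motor, gear, cover, flange below 0.02 m/s and horizontal distance between gear and nest_gear below 0.012 m and z of gear in the frame of nest_gear between 0.002 and 0.008 m and horizontal distance between cover and nest_cover below 0.012 m and z of cover in the frame of nest_cover between 0.002 and 0.008 m and horizontal distance between flange and nest_flange below 0.012 m and z of flange in the frame of nest_flange between 0.002 and 0.008 m); the robot touches nothing.
It fails at once if the throttle body casting was pushed more than 25 mm or tipped over (distance of throttle_body from where it was at the start of the episode above 0.025 m or angle between throttle_body's own z axis and vertical above 0.5 rad).
It fails at once if the tape roll was pushed more than 25 mm or tipped over (distance of tape_roll from where it was at the start of the episode above 0.025 m or angle between tape_roll's own z axis and vertical above 0.5 rad).
It fails at once if a part was dropped or thrown (faster than 0.7 m/s out of the fingers, a fall of about 25 mm) ((linear speed of motor above 0.7 m/s and contact force between motor and the fingers below 0.05 N) or (linear speed of gear above 0.7 m/s and contact force between gear and the fingers below 0.05 N) or (linear speed of cover above 0.7 m/s and contact force between cover and the fingers below 0.05 N) or (linear speed of flange above 0.7 m/s and contact force between flange and the fingers below 0.05 N)).
It also fails if it takes over 118 s, if anything falls off the work surface, if the arm or the gripper's body presses on something with over 40 N, if the wrist force passes 120 N, or if a joint passes its speed limit or range.

ROBOT

A 6-joint arm with a two-finger parallel gripper is mounted at the origin on the work surface. World frame = base frame: x ahead of the robot, y to its left, z up, the work surface at z = 0. Lengths are in m, angles in rad, forces in N, time in s.
With the tool pointing down it reaches from about 0.4 to 0.825 m from the base axis. Payload 7 kg.
Tool frame: the origin (TCP) lies on the centre line of the jaws, within the pads' length; the fingertips stand 25 mm ahead of it and the grasp point (between the pads) lies 6 mm ahead of it; z points along the fingers, y is the line along which they close (so a half turn about z gives the same grasp; the last joint's range is limited). The gripper opens to 85 mm and grips with 20 to 120 N. Pads are 22 mm wide; open, the fingers measure 114 mm over their backs; the gripper's body (76 mm by 85 mm) begins 54 mm behind the grasp point. The pads swing forward as they close: fully open they stand 13 mm farther back than shut.
Start: joints at [1.518, 0.359, 0.012, 0, -1.224, -0.288], TCP at [0.226, 0.636, 0.22] pointing down, gripper open.
Joint ranges: [-3.07, 3.07], [-1.43, 2.12], [-1.02, 1.25], [-3.03, 1.67], [-3.05, -0], [-3.03, 3.03]. Speed limits (rad/s): [2.39, 2.39, 3.01, 3.14, 3.14, 3.14].

INTERFACE

Orientations are given as a unit quaternion [x, y, z, w].
In Python, from station import * gives the robot as it stands.
- The arm moves only by the shell command python3 -m handwheel 'ROWS' [FORCE]. ROWS is a JSON object of lists of equal length, an entry for each row: "dp": the shift along the tool's x, y, z each as a share of 100 cm, from -1 to 1, a list of three; "angular": the turn, a rotation vector about the tool's x, y, z each as a share of 0.15 rad, from -1 to 1, a list of three; "hand": the opening, from 0 (shut) to 1 (fully open). A call has 1 to 8 rows; each row shifts and turns the commanded pose from where the row before left it, along the tool's axes as they then stand; what a row does not reach is not made up. A row lasts 1/8 s, in which the tool goes at most 62.5 mm and 10.7 degrees, less where a joint would pass 70% of its speed; a pose out of reach is approached as far as the arm can. A call with a number of a shift or a turn outside -1 to 1 is refused whole. A call with a gripper value outside its range is refused whole. The fingers move at their own pace and stop on an object; FORCE is the grip in N (left out, the last holds). Time passes only in rows, so rows that do not move let the fingers close. It gives the time, the measured TCP pose, the force, the opening and the grip force at its end, in the units of the state.
- read_state(): the state, without advancing time (a new reading comes with each control period).
- get_image(name): name is "scene" or "side" or "wrist"; returns the picture (480x640x3 uint8, red, green, blue); there is no depth.
- camera_params(name): a dict with "vertical_fov" (degrees; the focal length in pixels is half the picture's height over the tangent of half this angle, whatever the lens; pixels are square), "cx", "cy" (the principal point, pixels), "k1" (the pictures are not rectified: a ray, as slopes to the right and down, at radius r is drawn at 1 + k1 r^2 times it, then the intrinsics apply), "extrinsics" (4x4, takes a point from camera to world coordinates). Camera axes: x right, y down, z forward; pixel columns grow to the right and rows downward; lengths in m; the calibration is good to about 2 mm. A picture is of the moment at which its call begins: read the wrist's pose just before it. camera_params takes no time and is no camera call; for the wrist camera it gives the pose at the moment of the call.
- hand_in(): hands the job in; it is judged then, once.
The state is a dict: "clock": time; "q": joint angles; "joint_velocities": joint speeds; "joint_efforts": joint torques, N m; "eef_pos": TCP position; "eef_rot": TCP orientation; "ft_force": force on the tool from outside, world axes, zero at the start; "wrist_torque": the same for the moment, N m; "opening": finger opening in m; "gripper_force": force on a finger pad.
Only numpy, scipy, OpenCV 4.12 (cv2) and the standard library are available. Lean on these libraries where they do the work, as an engineer would, in place of code of your own. Each camera call takes 0.05 s, during which the arm holds its last target. There are 200 camera calls.

## Working session

There is one attempt and no reset: what is moved stays moved. The work goes in short steps, Python scripts to look and compute and a shell command to move; the robot and the scene stay as the last step left them, time stands still between calls to the robot, and variables do not carry over. Pictures are saved under pics/ and viewed, at most 14 in all, crops included, and the job is handed in when it is done.

```bash
ls; mkdir -p pics; python3 - <<'E'
from station import *
import cv2
for n in ["scene","side","wrist"]:
    p=camera_params(n); im=get_image(n)
    cv2.imwrite(f"pics/{n}0.png",im[:,:,::-1]); print(n,p)
print(read_state())
E
```

```text
pics
scene {'vertical_fov': 50.766127222469564, 'cx': 315.24844920892315, 'cy': 238.14893698598812, 'k1': -0.014779417700503275, 'extrinsics': array([[-3.30128189e-01,  7.48195533e-01, -5.75516137e-01,
         1.16885481e+00],
       [ 9.43936047e-01,  2.61449144e-01, -2.01566575e-01,
         2.84597360e-01],
       [-3.43009385e-04, -6.09793235e-01, -7.92560466e-01,
         8.92363149e-01],
       [ 0.00000000e+00,  0.00000000e+00,  0.00000000e+00,
         1.00000000e+00]])}
side {'vertical_fov': 42.64670101511005, 'cx': 312.80759897928414, 'cy': 241.4893810467922, 'k1': -0.03952487217249378, 'extrinsics': array([[ 0.93108807, -0.20377113,  0.30257614,  0.16234121],
       [-0.36417029, -0.47070797,  0.80362554, -0.9081969 ],
       [-0.02133068, -0.8584354 , -0.51247797,  0.69606604],
       [ 0.        ,  0.        ,  0.        ,  1.        ]])}
wrist {'vertical_fov': 63.90866017120585, 'cx': 324.28956414558394, 'cy': 241.96934995199237, 'k1': -0.003310410984006286, 'extrinsics': array([[-3.35648481e-01, -8.91881031e-01, -3.03130871e-01,
         3.04792393e-01],
       [-9.41
[... 253 characters left out ...]
 0.15, 'q': array([ 1.51805497e+00,  3.59219368e-01,  1.12825821e-02, -2.27851544e-04,
       -1.22412045e+00, -2.88117086e-01]), 'joint_velocities': array([-0.00247888, -0.00195813,  0.00217925,  0.00268992,  0.00062813,
       -0.00061748]), 'joint_efforts': array([-1.48883359e-03, -5.83879673e+01,  2.93652034e+01,  6.94054171e+00,
       -4.21986522e-03, -7.98416522e-06]), 'eef_pos': array([0.22554865, 0.63580235, 0.21889146]), 'eef_rot': array([ 9.85505281e-01, -1.69643546e-01, -3.23569088e-05,  6.38671624e-04]), 'ft_force': array([-0.33801101,  0.79807427,  0.62994629]), 'wrist_torque': array([-0.01759692, -0.0430571 ,  0.01626678]), 'gripper_force': 0.0, 'opening': 0.08541826528070008}
```

View pics/scene0.png

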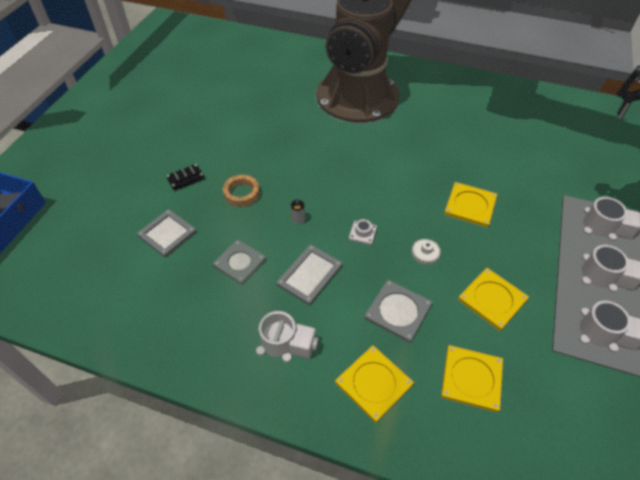

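View pics/side0.png

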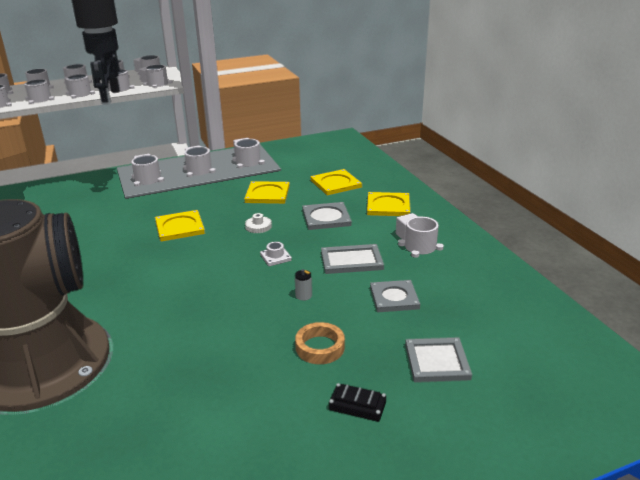

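The scene picture shows the parts in a row: cover (185,177), tape (241,190), motor (298,211), flange (363,231) and gear (426,250). The grey nests are flange (167,232), motor (240,261), cover (310,273) and gear (398,310), and the yellow look-alikes are to the right. The side picture shows the same things: cover (358,401), motor (303,285), flange (276,252), gear (258,222), and nests at (438,358), (395,295), (352,258) and (326,215).

```bash
cat > h.py <<'E'
import numpy as np, cv2
from station import *
from scipy.spatial.transform import Rotation as R
def K(p):
    f=240/np.tan(np.radians(p["vertical_fov"])/2); return np.array([[f,0,p["cx"]],[0,f,p["cy"]],[0,0,1.]])
def ray(p,uv):
    # distortion is x*(1+k1 r^2): OpenCV's model with k1 alone
    n=cv2.undistortPoints(np.array(uv,float).reshape(-1,1,2),K(p),np.array([p["k1"],0,0,0.]))[:,0]
    E=p["extrinsics"]; d=np.c_[n,np.ones(len(n))]@E[:3,:3].T
    return E[:3,3],d
def onz(p,uv,z):
    o,d=ray(p,uv); return o+d*((z-o[2])/d[:,2])[:,None]
def proj(p,X):
    E=np.linalg.inv(p["extrinsics"])
    return cv2.projectPoints(np.atleast_2d(X).astype(float),cv2.Rodrigues(E[:3,:3])[0],E[:3,3],K(p),np.array([p["k1"],0,0,0.]))[0][:,0]
def tri(obs):
    A=np.zeros((3,3));b=np.zeros(3);L=[]
    for p,uv in obs:
        o,d=ray(p,uv);d=d[0]/np.linalg.norm(d[0]);M=np.eye(3)-np.outer(d,d);A+=M;b+=M@o;L.append((o,M))
    X=np.linalg.solve(A,b); return X,max(np.linalg.norm(M@(X-o)) for o,M in L)
def pale(im,uv,r=30,t=165):
    "blob of pale grey pixels around the click: mask"
    h=im.astype(int); m=((h.min(2)>t)&(h.max(2)-h.min(2)<30)).astype(np.uint8)
    w=np.zeros_like(m); u,v=map(int,uv); w[v-r:v+r,u-r:u+r]=1
    n,l=cv2.connectedComponents(m*w); return l==l[v,u]
E
python3 - <<'E'
from h import *
S,D=camera_params("scene"),camera_params("side"); a,b=get_image("scene"),get_image("side")
np.set_printoptions(precision=4,suppress=True)
N={"nf":((167,232),(438,358)),"nm":((240,261),(395,295)),"nc":((310,273),(352,258)),"ng":((398,310),(326,215))}
for k,(u,v) in N.items():
    c=[]
    for p,im,x in((S,a,u),(D,b,v)):
        m=pale(im,x); ys,xs=np.nonzero(m); hull=cv2.convexHull(np.c_[xs,ys].astype(np.int32))
        M=cv2.moments(hull); c.append((M["m10"]/M["m00"],M["m01"]/M["m00"]))
        rr=cv2.minAreaRect(onz(p,np.c_[xs,ys],.005)[:,:2].astype(np.float32)); print(k,m.sum(),"c@5mm",onz(p,[c[-1]],.005)[0],"rect",np.round(rr[0],4),np.round(rr[1],4),round(rr[2],1))
    print("  tri",*tri([(S,c[0]),(D,c[1])]))
P={"cover":((185,176),(358,399)),"motorcap":((297,204),(303,275)),"flangecollar":((364,226),(276,246)),"gearhub":((428,244),(258,216)),"tape":((241,188),(320,339)),"tbody":((278,325),(422,227))}
for k,(u,v) in P.items(): print(k,*tri([(S,u),(D,v)]))
for im,n in((a[150:330,150:450],"zs"),(b[200:420,230:480],"zd")):
    cv2.imwrite(f"pics/{n}.png",cv2.resize(im,None,fx=2.6,fy=2.6,interpolation=cv2.INTER_CUBIC)[:,:,::-1])
E
```

```text
nf 609 c@5mm [ 0.6187 -0.2611  0.005 ] rect [ 0.618  -0.2614] [0.0612 0.064 ] 69.7
nf 1029 c@5mm [ 0.6217 -0.2576  0.005 ] rect [ 0.6222 -0.2567] [0.0631 0.0664] 70.1
  tri [ 0.6202 -0.2597  0.0073] 5.732151445695395e-05
nm 209 c@5mm [ 0.6371 -0.0749  0.005 ] rect [ 0.6377 -0.0744] [0.0339 0.039 ] 19.3
nm 232 c@5mm [ 0.6406 -0.0699  0.005 ] rect [ 0.6402 -0.0695] [0.0358 0.0444] 66.8
  tri [ 0.6387 -0.0736  0.0079] 0.00017764745989073488
nc 950 c@5mm [0.6179 0.078  0.005 ] rect [0.6164 0.0781] [0.055  0.0914] 73.7
nc 595 c@5mm [0.6196 0.0831 0.005 ] rect [0.6198 0.0836] [0.0518 0.0943] 74.0
  tri [0.6185 0.079  0.0073] 0.0008296461548045649
ng 878 c@5mm [0.6405 0.2748 0.005 ] rect [0.6402 0.2745] [0.0682 0.0713] 19.2
ng 317 c@5mm [0.6444 0.2794 0.005 ] rect [0.6447 0.2795] [0.0675 0.0662] 24.3
  tri [0.6424 0.2747 0.0078] 0.00015028283378930093
cover [ 0.4574 -0.2993  0.0149] 0.0009245525280630142
motorcap [ 0.4815 -0.0001  0.0496] 0.0014151409545229653
flangecollar [0.4775 0.1539 0.0292] 0.0022205855363254087
gearhub [0.481  0.2962 0.0297] 0.00275760861786321
tape [ 0.4541 -0.1522  0.0203] 0.0015411345222694044
tbody [0.7755 0.0705 0.0509] 0.0035048993016559143
```

View pics/zs.png

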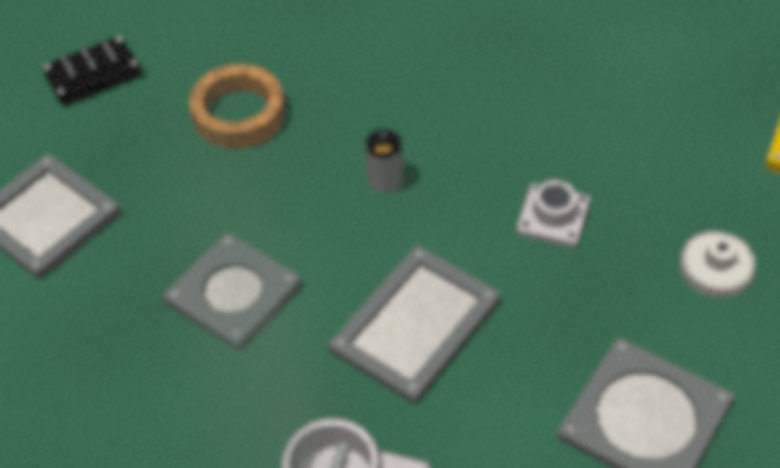

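View pics/zd.png

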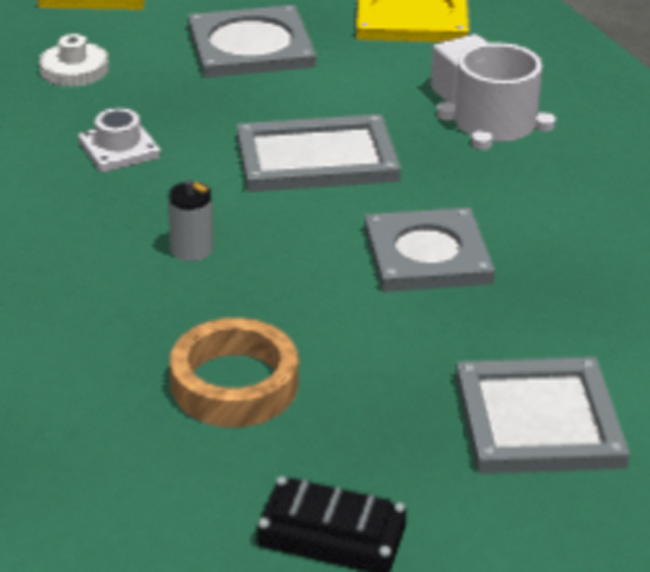

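Triangulated heights agree with the text: floors about 7 mm (5 nominal), hub 30 mm, cap 50 mm, collar 29 mm. The zoomed pictures confirm that part and nest identities are right and that the nests lie at about -20°. I'm moving towards the gear and will refine with the wrist camera.

```bash
cat >> h.py <<'E'
def go(x,y,z,yaw=None):
    "shift in tool axes (m) and turn about tool z (units of .15 rad) to reach TCP x,y,z, tool-x yaw deg"
    s=read_state(); r=R.from_quat(s["eef_rot"]); X=r.as_matrix()[:,0]; cy=np.degrees(np.arctan2(X[1],X[0]))
    d=r.inv().apply(np.array([x,y,z])-s["eef_pos"]); t=0
    if yaw is not None: t=-((yaw-cy+90)%180-90)
    print("dp",np.round(d,4),"rows",round(np.linalg.norm(d)/.0625,1),"yaw now",round(cy,2),"turn deg",round(t,2),"units .15",round(np.radians(t)/.15,2),"tilt",np.round(r.as_matrix()[:2,2],4))
E
python3 -m handwheel '{"dp":[[0.044,0.029,0],[0.044,0.029,0],[0.044,0.029,0],[0.044,0.029,0],[0.044,0.029,0],[0.044,0.029,0],[0.044,0.029,0],[0.044,0.029,0]],"angular":[[0,0,0],[0,0,0],[0,0,0],[0,0,0],[0,0,0],[0,0,0],[0,0,0],[0,0,0]],"hand":[1,1,1,1,1,1,1,1]}' 40
python3 -m handwheel '{"dp":[[0,0,0],[0,0,0]],"angular":[[0,0,0],[0,0,0]],"hand":[1,1]}'
python3 - <<'E'
from h import *
p=camera_params("wrist"); im=get_image("wrist"); cv2.imwrite("pics/w1.png",im[:,:,::-1]); np.save("w1.npy",im); np.save("w1p.npy",p,allow_pickle=True)
print(read_state()["eef_pos"],proj(p,[[.481,.296,.03],[.481,.296,.012]])); go(.481,.296,.2)
E
```

```text
clock: 1.25
eef_pos: [0.4806, 0.2984, 0.2198]
eef_rot: [0.986, -0.169, 0.0, -0.0]
ft_force: [0.4, -0.1, -0.4]
opening: 0.0853
gripper_force: 0.0
clock: 1.5
eef_pos: [0.4799, 0.2997, 0.2196]
eef_rot: [0.985, -0.17, -0.0, -0.0]
ft_force: [-0.5, -0.5, 1.0]
opening: 0.0852
gripper_force: 0.0
[0.47962323 0.30019813 0.21961092] [[326.97449012 206.18423051]
 [326.86655764 201.79530681]]
dp [0.0027 0.0035 0.0196] rows 0.3 yaw now -19.52 turn deg 0 units .15 0.0 tilt [-0.      0.0002]
```

View pics/w1.png

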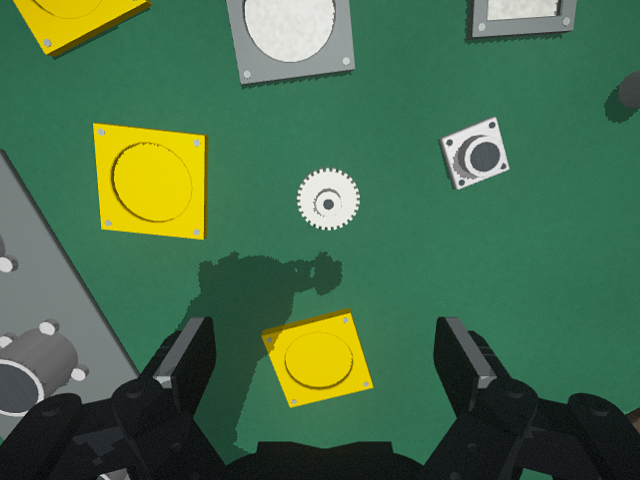

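Wrist picture: gear rim centre is about (328,199) and hub (328,204), 1–2 px from the prediction. The flange foot corners are (441,138), (495,118), (510,160) and (457,189). The gear nest's near corners are (242,84) and (355,70).

```bash
python3 - <<'E'
from h import *
np.set_printoptions(precision=4,suppress=True)
p=np.load("w1p.npy",allow_pickle=True).item(); im=np.load("w1.npy"); S=camera_params("scene")
m=pale(im,(312,190),40,120); ys,xs=np.nonzero(m); c,ax,_=cv2.fitEllipse(cv2.convexHull(np.c_[xs,ys].astype(np.int32)))
print("gear",c,ax,onz(p,[c],.012)); print("hub",onz(p,[(328,204)],.03), tri([(p,(328,204)),(S,(428,244))]))
f=onz(p,[(441,138),(495,118),(510,160),(457,189)],.010); print("flange",f,f.mean(0)); 
for i in range(4):
    e=f[(i+1)%4]-f[i]; print(np.linalg.norm(e),np.degrees(np.arctan2(e[1],e[0]))%90)
m=pale(im,(485,185-60+5),60,120)
print("collar top",onz(p,[(485,154)],.03), tri([(p,(485,154)),(S,(364,226))]))
go(c and onz(p,[c],.012)[0][0],onz(p,[c],.012)[0][1],.02)
E
```

```text
gear (327.9792175292969, 198.6774444580078) (62.23688888549805, 62.80078887939453) [[0.4835 0.294  0.012 ]]
hub [[0.4826 0.2944 0.03  ]] (array([0.4839, 0.2957, 0.0368]), np.float64(0.0017601951669367203))
flange [[0.5016 0.178  0.01  ]
 [0.5022 0.1279 0.01  ]
 [0.4607 0.1223 0.01  ]
 [0.4506 0.1751 0.01  ]] [0.4787 0.1508 0.01  ]
0.05007204145134127 0.73556514110291
0.04191981945863254 7.697942536898978
0.05378943465584581 10.80112457535509
0.05105881556616266 3.1960013452780087
collar top [[0.4786 0.1501 0.03  ]] (array([0.4812, 0.1547, 0.0381]), np.float64(0.0017372217472386648))
dp [0.0058 0.0046 0.1996] rows 3.2 yaw now -19.52 turn deg 0 units .15 0.0 tilt [-0.      0.0002]
```

```bash
python3 -m handwheel '{"dp":[[0.006,0.0045,0.04],[0,0,0.05],[0,0,0.05],[0,0,0.035],[0,0,0.005],[0,0,0]],"angular":[[0,0,0],[0,0,0],[0,0,0],[0,0,0],[0,0,0],[0,0,0]],"hand":[1,1,1,1,1,1]}'
python3 -m handwheel '{"dp":[[0,0,0],[0,0,0],[0,0,0],[0,0,0],[0,0,0],[0,0,0],[0,0,0],[0,0,0]],"angular":[[0,0,0],[0,0,0],[0,0,0],[0,0,0],[0,0,0],[0,0,0],[0,0,0],[0,0,0]],"hand":[0,0,0,0,0,0,0,0]}' 40
python3 -c "
from h import *
go(.6425,.2755,.12)"
```

```text
clock: 2.3
eef_pos: [0.4841, 0.2947, 0.0404]
eef_rot: [0.986, -0.169, 0.0, -0.0]
ft_force: [0.9, 0.2, 0.6]
opening: 0.0855
gripper_force: 0.0
clock: 3.3
eef_pos: [0.484, 0.2936, 0.0395]
eef_rot: [0.986, -0.17, -0.0, 0.0]
ft_force: [0.2, -0.3, -0.3]
opening: 0.0003
gripper_force: 0.0
dp [ 0.1554 -0.0359 -0.0805] rows 2.9 yaw now -19.53 turn deg 0 units .15 0.0 tilt [-0.0001 -0.0001]
```

```bash
python3 -c "
from h import *
print(proj(camera_params('wrist'),[.4835,.294,.012]))
a=get_image('wrist');b=get_image('side')[170:260,210:310]
a=cv2.resize(a,(480,360));b=cv2.resize(b,(320,288),interpolation=cv2.INTER_CUBIC)
o=np.zeros((360,800,3),np.uint8);o[:,:480]=a;o[:288,480:]=b
cv2.imwrite('pics/w2.png',o[:,:,::-1])"
```

```text
[[322.35394935 284.65611749]]
```

View pics/w2.png

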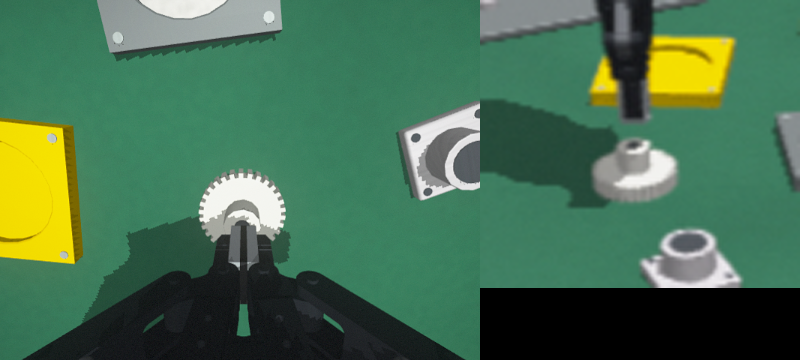

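The gripper closed on nothing. The wrist view shows the shut tips at about (324,297) full size, beside or above the hub, and the side view shows the tips at about (258,208) with the hub top at (257,216). I'll measure where the tips really are.

```bash
python3 -c "
from h import *
np.set_printoptions(precision=4,suppress=True)
p=camera_params('wrist');D=camera_params('side');S=camera_params('scene')
s=read_state();r=R.from_quat(s['eef_rot'])
for d in(0,.006,.025): X=s['eef_pos']+r.apply([0,0,d]);print(d,X,proj(p,X),proj(D,X),proj(S,X))
print(tri([(p,(324,297)),(D,(258.4,208))]))
b=get_image('side')[170:250,220:300];a=get_image('scene')[190:270,390:470]
cv2.imwrite('pics/t.png',cv2.resize(np.hstack([b,a]),None,fx=5,fy=5,interpolation=cv2.INTER_CUBIC)[:,:,::-1])"
```

```text
0 [0.484  0.2936 0.0396] [[322.6256 309.6033]] [[258.2757 211.7843]] [[426.3719 242.854 ]]
0.006 [0.484  0.2936 0.0336] [[322.6891 303.2981]] [[258.4504 214.106 ]] [[425.8807 244.5565]]
0.025 [0.484  0.2936 0.0146] [[322.8658 285.733 ]] [[258.999 221.392]] [[424.3534 249.8497]]
(array([0.4886, 0.292 , 0.0468]), np.float64(0.004575441444505166))
```

View pics/t.png

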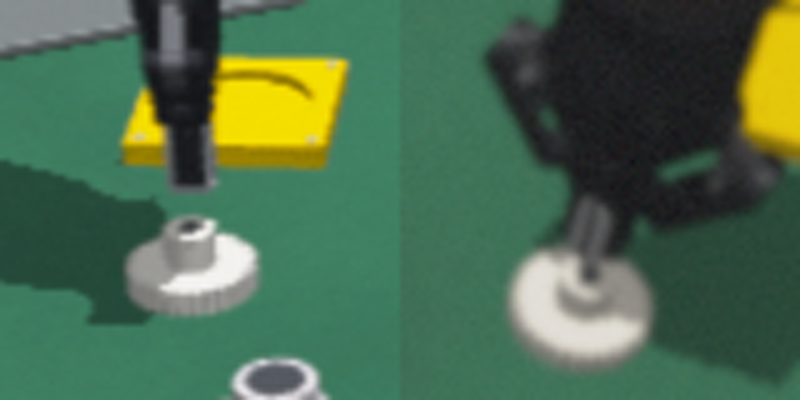

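```bash
python3 -c "
from h import *
np.set_printoptions(precision=4,suppress=True)
p=camera_params('wrist');D=camera_params('side');S=camera_params('scene')
print('tip',tri([(S,(428,242.4)),(D,(258.2,207.7))]),tri([(S,(428,242.4)),(p,(324,297))]),tri([(D,(258.2,207.7)),(p,(324,297))]))
print('hub top',tri([(S,(428,244.5)),(D,(258,215.3))]))
print('gear',tri([(S,(426.5,250.5)),(D,(258.5,222.5)) ]))
X=np.array([[.4835,.294,z] for z in(0,.012,.03)]);print(proj(D,X),proj(S,X))"
```

```text
tip (array([0.4864, 0.297 , 0.0471]), np.float64(0.0011800958238949194)) (array([0.4917, 0.293 , 0.0486]), np.float64(0.004051235700949871)) (array([0.4885, 0.2921, 0.0473]), np.float64(0.004923319632864533))
hub top (array([0.482 , 0.2969, 0.0305]), np.float64(0.001925108478689899))
gear (array([0.4826, 0.2977, 0.0107]), np.float64(0.0013260882184229093))
[[259.1666 226.8601]
 [258.8231 222.3187]
 [258.3026 215.4327]] [[423.4576 253.7003]
 [424.3989 250.4433]
 [425.8418 245.45  ]]
```

Two fixed cameras put the shut tips at z≈0.047. That is about 32 mm higher than the stated geometry and the reported pose imply, and it explains the miss. I'll open, lower 25 mm in small steps while watching the force, and close again.

```bash
python3 -m handwheel '{"dp":[[0,0,0],[0,0,0],[0,0,0],[0,0,0],[0,0,0],[0,0,0]],"angular":[[0,0,0],[0,0,0],[0,0,0],[0,0,0],[0,0,0],[0,0,0]],"hand":[0.6,0.6,0.6,0.6,0.6,0.6]}' 40
python3 -m handwheel '{"dp":[[0,0,0.01],[0,0,0.01],[0,0,0.005],[0,0,0]],"angular":[[0,0,0],[0,0,0],[0,0,0],[0,0,0]],"hand":[0.6,0.6,0.6,0.6]}' 40
python3 -c "
from h import *
b=get_image('side')[170:250,220:300];a=get_image('scene')[190:270,390:470]
cv2.imwrite('pics/t2.png',cv2.resize(np.hstack([b,a]),None,fx=5,fy=5,interpolation=cv2.INTER_CUBIC)[:,:,::-1])"
```

```text
clock: 4.25
eef_pos: [0.484, 0.2936, 0.0396]
eef_rot: [0.986, -0.17, -0.0, 0.0]
ft_force: [-0.2, 0.2, -0.3]
opening: 0.0514
gripper_force: 0.0
clock: 4.75
eef_pos: [0.4837, 0.2932, 0.0138]
eef_rot: [0.986, -0.17, -0.0, 0.001]
ft_force: [0.6, -0.4, 0.0]
opening: 0.0512
gripper_force: 0.0
```

View pics/t2.png

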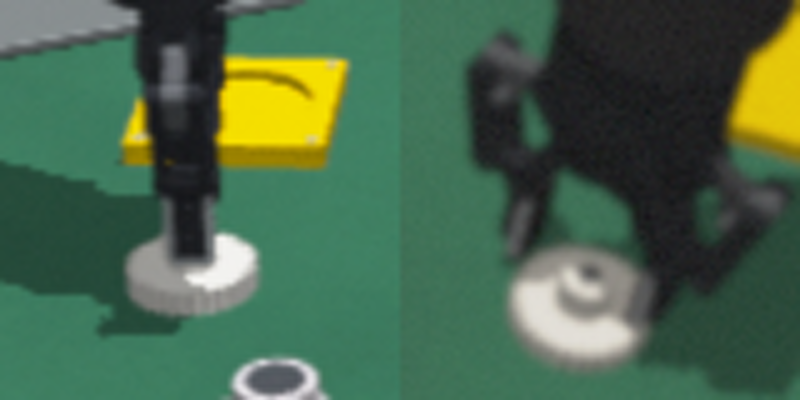

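Both views show the fingers straddling the hub, clear of the rim, with no force. Closing.

```bash
python3 -m handwheel '{"dp":[[0,0,0],[0,0,0],[0,0,0],[0,0,0],[0,0,0],[0,0,0]],"angular":[[0,0,0],[0,0,0],[0,0,0],[0,0,0],[0,0,0],[0,0,0]],"hand":[0,0,0,0,0,0]}' 40
python3 -c "
from h import *
go(.6425,.2755,.05)"
```

```text
clock: 5.6
eef_pos: [0.4842, 0.2938, 0.0151]
eef_rot: [0.986, -0.169, 0.0, -0.0]
ft_force: [-1.4, -1.1, 6.0]
opening: 0.0202
gripper_force: 39.1
dp [ 0.1553 -0.0356 -0.0348] rows 2.6 yaw now -19.52 turn deg 0 units .15 0.0 tilt [0.0006 0.0005]
```

```bash
python3 -m handwheel '{"dp":[[0,0,-0.01],[0,0,-0.025],[0,0,-0.02],[0,0,0],[0,0,0]],"angular":[[0,0,0],[0,0,0],[0,0,0],[0,0,0],[0,0,0]],"hand":[0,0,0,0,0]}' 40
python3 -c "
from h import *
b=get_image('side')[150:250,200:300];a=get_image('wrist')
o=np.zeros((360,800,3),np.uint8);o[:,:480]=cv2.resize(a,(480,360));o[:320,480:]=cv2.resize(b,(320,320),interpolation=cv2.INTER_CUBIC)
cv2.imwrite('pics/t3.png',o[:,:,::-1]);go(.6425,.2755,.0695)"
```

```text
clock: 6.22
eef_pos: [0.4836, 0.2933, 0.0692]
eef_rot: [0.985, -0.17, -0.0, 0.0]
ft_force: [-0.6, -0.2, -1.4]
opening: 0.0206
gripper_force: 39.2
dp [ 0.1557 -0.0366 -0.0009] rows 2.6 yaw now -19.54 turn deg 0 units .15 0.0 tilt [-0.0011 -0.001 ]
```

View pics/t3.png

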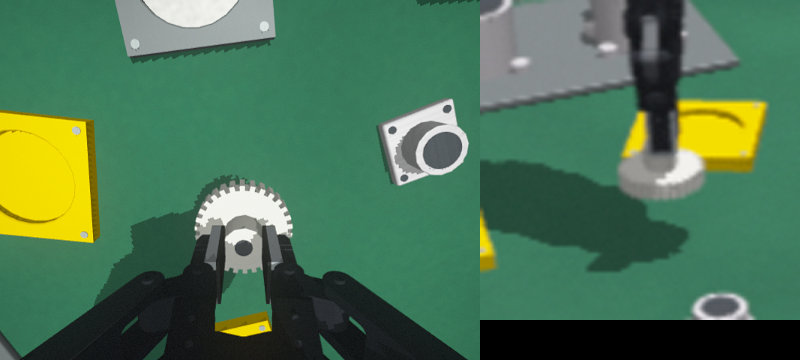

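The gear is held level. The rim centre is about (243,226) and the hub top about (243,246) in the 3/4-scale wrist panel. I'll check its offset from the TCP and the nest position in the same view.

```bash
python3 -c "
from h import *
np.set_printoptions(precision=4,suppress=True)
p=camera_params('wrist');s=read_state()['eef_pos'];r=R.from_quat(read_state()['eef_rot'])
for uv,z in(((324,301),.066),((324,328),.084)):
  X=onz(p,[uv],z)[0];print(X,r.inv().apply(X-s))
print(proj(p,[s+[0,0,-.003],s+[0,0,.015]]))
S,D=camera_params('scene'),camera_params('side')
b=get_image('side');print(tri([(D,((658-480)/3.2+200,168/3.2+150)),(p,(324,301))]))
X=onz(p,np.array([(132,57),(270,39),(135,44),(263,27)])*4/3,.012);print('nest near corners + screws',X,np.linalg.norm(X[0]-X[1]));e=X[1]-X[0];print(np.degrees(np.arctan2(e[1],e[0])))
u=e/np.linalg.norm(e);n=np.array([-u[1],u[0],0]);print('nest centre',(X[0]+X[1])/2+n*.05)"
```

```text
[0.486  0.2915 0.066 ] [0.0029 0.0006 0.0028]
[0.4831 0.2926 0.084 ] [-0.0002  0.0007 -0.0152]
[[322.5817 306.3707]
 [322.4231 327.3326]]
(array([0.4817, 0.2935, 0.0625]), np.float64(0.0025766045755967774))
nest near corners + screws [[0.6038 0.3288 0.012 ]
 [0.583  0.238  0.012 ]
 [0.6103 0.3234 0.012 ]
 [0.5913 0.2401 0.012 ]] 0.0932040257990293
-102.8777510152266
nest centre [0.6422 0.2723 0.012 ]
```

```bash
python3 -m handwheel '{"dp":[[0.039,-0.009,0],[0.039,-0.009,0],[0.039,-0.009,0],[0.039,-0.008,0],[0,0,0],[0,0,0]],"angular":[[0,0,0],[0,0,0],[0,0,0],[0,0,0],[0,0,0],[0,0,0]],"hand":[0,0,0,0,0,0]}' 40
python3 -c "
from h import *
np.set_printoptions(precision=4,suppress=True)
p=camera_params('wrist');im=get_image('wrist');np.save('n.npy',im);cv2.imwrite('pics/w4.png',im[:,:,::-1]);go(.642,.274,.021)
print(proj(p,[[.642,.274,.005],[.642,.274,.066]]))"
```

```text
clock: 7.12
eef_pos: [0.642, 0.2739, 0.0683]
eef_rot: [0.985, -0.17, -0.001, 0.001]
ft_force: [-0.4, 0.4, -0.6]
opening: 0.0204
gripper_force: 39.2
dp [0.0003 0.0001 0.0478] rows 0.8 yaw now -19.53 turn deg 0 units .15 0.0 tilt [-0.0013 -0.0008]
[[322.7483 258.4521]
 [322.3583 307.1453]]
```

View pics/w4.png

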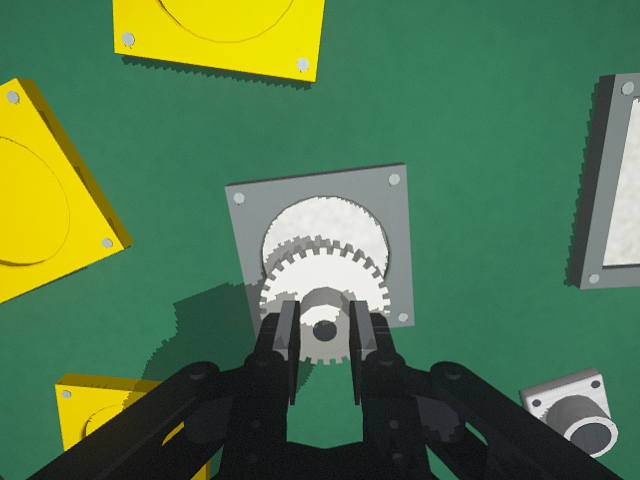

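The gear hangs over its nest. The plate corners are (226,186), (405,164) and (413,325), the pocket's sides are at columns 262 and 388, and the gear is centred on column 324.

```bash
python3 -c "
from h import *
np.set_printoptions(precision=4,suppress=True)
p=camera_params('wrist')
X=onz(p,[(226,186),(405,164),(413,325),(325,197),(262,250),(388,250)],.012);print(X,(X[0]+X[2])/2,np.linalg.norm(X[0]-X[1]),np.linalg.norm(X[2]-X[1]))"
```

```text
[[0.7024 0.3093 0.012 ]
 [0.6809 0.213  0.012 ]
 [0.5833 0.2353 0.012 ]
 [0.6783 0.2599 0.012 ]
 [0.6611 0.305  0.012 ]
 [0.6364 0.2358 0.012 ]] [0.6429 0.2723 0.012 ] 0.09862088069917413 0.10010559856048044
```

The plate measures 99×100 mm with its centre at (0.643,0.272), so we are within 2 mm. Lowering.

```bash
python3 -m handwheel '{"dp":[[0.001,0.0015,0.02],[0,0,0.015],[0,0,0.007],[0,0,0.004],[0,0,0.0015],[0,0,0]],"angular":[[0,0,0],[0,0,0],[0,0,0],[0,0,0],[0,0,0],[0,0,0]],"hand":[0,0,0,0,0,0]}' 40
```

```text
clock: 7.92
eef_pos: [0.6433, 0.2728, 0.0224]
eef_rot: [0.986, -0.17, 0.0, -0.0]
ft_force: [0.2, -0.6, -0.5]
opening: 0.0205
gripper_force: 39.2
```

```bash
python3 -m handwheel '{"dp":[[0,0,0.0015],[0,0,0.001],[0,0,0]],"angular":[[0,0,0],[0,0,0],[0,0,0]],"hand":[0,0,0]}' 40
```

```text
clock: 8.3
eef_pos: [0.6433, 0.2728, 0.0202]
eef_rot: [0.986, -0.17, 0.0, -0.0]
ft_force: [-1.9, -0.3, 4.8]
opening: 0.0206
gripper_force: 39.8
```

```bash
python3 -m handwheel '{"dp":[[0,0,0],[0,0,0],[0,0,0],[0,0,0],[0,0,-0.02],[0,0,-0.04],[0,0,-0.04],[0,0,0]],"angular":[[0,0,0],[0,0,0],[0,0,0],[0,0,0],[0,0,0],[0,0,0],[0,0,0],[0,0,0]],"hand":[0.55,0.55,0.55,0.55,0.6,0.8,0.8,0.8]}' 40
python3 -c "
from h import *
go(.479,.150,.14)"
```

```text
clock: 9.3
eef_pos: [0.6456, 0.2741, 0.1257]
eef_rot: [0.986, -0.169, 0.003, -0.003]
ft_force: [-0.5, 0.5, -1.0]
opening: 0.0683
gripper_force: 0.0
dp [-0.1156  0.1724 -0.0161] rows 3.3 yaw now -19.49 turn deg 0 units .15 0.0 tilt [0.0074 0.0044]
```

```bash
python3 -m handwheel '{"dp":[[-0.028,0.043,-0.004],[-0.028,0.043,-0.004],[-0.028,0.043,-0.004],[-0.028,0.043,-0.004],[0,0,0],[0,0,0]],"angular":[[0,0,0],[0,0,0],[0,0,0],[0,0,0],[0,0,0],[0,0,0]],"hand":[1,1,1,1,1,1]}'
python3 -c "
from h import *
p=camera_params('wrist');im=get_image('wrist');cv2.imwrite('pics/w5.png',im[:,:,::-1]);go(.479,.150,.14)
print(proj(p,[[.479,.150,.01],[.479,.150,.03]]))"
```

```text
clock: 10.05
eef_pos: [0.4806, 0.1483, 0.1367]
eef_rot: [0.986, -0.169, 0.001, -0.001]
ft_force: [0.5, 0.6, 0.8]
opening: 0.0851
gripper_force: 0.0
dp [-0.0022 -0.0008 -0.0038] rows 0.1 yaw now -19.52 turn deg 0 units .15 0.0 tilt [0.0012 0.0007]
[[322.30567967 231.21353734]
 [322.10103105 239.44992065]]
```

View pics/w5.png

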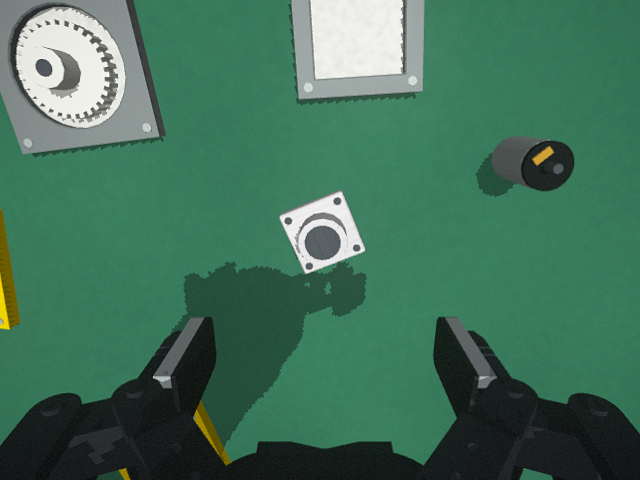

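The gear sits in its pocket. The flange foot corners are (280,216), (341,191), (367,246) and (305,274), with the collar top at about (322,241). The motor cap is at (549,165).

```bash
python3 -c "
from h import *
np.set_printoptions(precision=4,suppress=True)
p=camera_params('wrist')
f=onz(p,[(280,216),(341,191),(367,246),(305,274)],.010)
for i in range(4):
  e=f[(i+1)%4]-f[i];print(round(np.linalg.norm(e),4),np.degrees(np.arctan2(e[1],e[0]))%90)
print(f.mean(0),onz(p,[(322,241)],.03),'motor',onz(p,[(549,165)],.05),'collar tri',tri([(p,(322,241)),(camera_params('scene'),(363.5,225.5))]))
e=onz(p,[(298,99),(422,92)],.012);d=e[1]-e[0];print('nest cover near edge',e,np.linalg.norm(d),np.degrees(np.arctan2(d[1],d[0])))
go(f[:,0].mean(),f[:,1].mean(),.015)"
```

```text
0.0494 3.0385317617013214
0.0476 6.12978646510237
0.0537 6.398162926045245
0.0507 1.253105769688179
[0.478  0.1499 0.01  ] [[0.4782 0.1506 0.03  ]] motor [[ 0.4842 -0.0006  0.05  ]] collar tri (array([0.4777, 0.1522, 0.0319]), np.float64(0.002113255473840461))
nest cover near edge [[0.5737 0.1338 0.012 ]
 [0.5498 0.0534 0.012 ]] 0.08390441119877598 -106.55627467267509
dp [-0.0032 -0.0002  0.1212] rows 1.9 yaw now -19.52 turn deg 0 units .15 0.0 tilt [0.0012 0.0007]
```

```bash
python3 -m handwheel '{"dp":[[-0.003,0,0.03],[0,0,0.04],[0,0,0.03],[0,0,0.015],[0,0,0.006],[0,0,0],[0,0,0]],"angular":[[0,0,0],[0,0,0],[0,0,0],[0,0,0],[0,0,0],[0,0,0],[0,0,0]],"hand":[0.75,0.75,0.75,0.75,0.75,0.75,0.75]}'
python3 -m handwheel '{"dp":[[0,0,0],[0,0,0],[0,0,0],[0,0,0],[0,0,0],[0,0,0]],"angular":[[0,0,0],[0,0,0],[0,0,0],[0,0,0],[0,0,0],[0,0,0]],"hand":[0,0,0,0,0,0]}' 40
```

```text
clock: 10.98
eef_pos: [0.4779, 0.1495, 0.0152]
eef_rot: [0.986, -0.17, 0.0, -0.0]
ft_force: [0.6, 0.3, 0.1]
opening: 0.0639
gripper_force: 0.0
clock: 11.72
eef_pos: [0.4778, 0.1494, 0.0156]
eef_rot: [0.986, -0.169, 0.001, -0.001]
ft_force: [-2.4, 0.5, 7.0]
opening: 0.0323
gripper_force: 39.0
```

```bash
python3 -m handwheel '{"dp":[[0,0,-0.01],[0,0,-0.03],[0,0,-0.04],[0,0,-0.04],[0,0,0]],"angular":[[0,0,0],[0,0,0],[0,0,0],[0,0,0],[0,0,0]],"hand":[0,0,0,0,0]}' 50
python3 -m handwheel '{"dp":[[0.034,0.0423,0],[0.034,0.0423,0],[0.034,0.0423,0],[0.034,0.0423,0],[0.034,0.0423,0],[0.034,0.0423,0],[0.034,0.0423,0],[0.034,0.0423,0]],"angular":[[0,0,0],[0,0,0],[0,0,0],[0,0,0],[0,0,0],[0,0,0],[0,0,0],[0,0,0]],"hand":[0,0,0,0,0,0,0,0]}'
python3 -m handwheel '{"dp":[[0,0,0],[0,0,0],[0,0,0],[0,0,0],[0,0,0],[0,0,0]],"angular":[[0,0,0],[0,0,0.94],[0,0,0.94],[0,0,0.94],[0,0,0],[0,0,0]],"hand":[0,0,0,0,0,0]}'
python3 -c "
from h import *
p=camera_params('wrist');im=get_image('wrist');cv2.imwrite('pics/w6.png',im[:,:,::-1]);go(.621,-.26,.0205)
print(proj(p,[[.621,-.26,.005]]),read_state()['q'])"
```

```text
clock: 12.35
eef_pos: [0.479, 0.1502, 0.1383]
eef_rot: [0.986, -0.169, 0.002, -0.002]
ft_force: [0.1, 0.2, -2.3]
opening: 0.0311
gripper_force: 49.7
clock: 13.35
eef_pos: [0.6202, -0.2624, 0.1336]
eef_rot: [0.985, -0.17, -0.001, -0.0]
ft_force: [1.5, -1.2, -1.1]
opening: 0.0308
gripper_force: 49.7
clock: 14.1
eef_pos: [0.6202, -0.2604, 0.1343]
eef_rot: [0.929, -0.371, -0.0, -0.0]
ft_force: [-0.0, -0.6, -0.7]
opening: 0.0308
gripper_force: 49.8
dp [ 0.0002 -0.0009  0.1138] rows 1.8 yaw now -43.61 turn deg 0 units .15 0.0 tilt [-0.0005  0.0002]
[[323.19792842 227.18291952]] [-1.08582746e-01  4.14996866e-01 -1.04051748e-01 -1.48037454e-04
 -1.05229506e+00  9.18365712e-01]
```

View pics/w6.png

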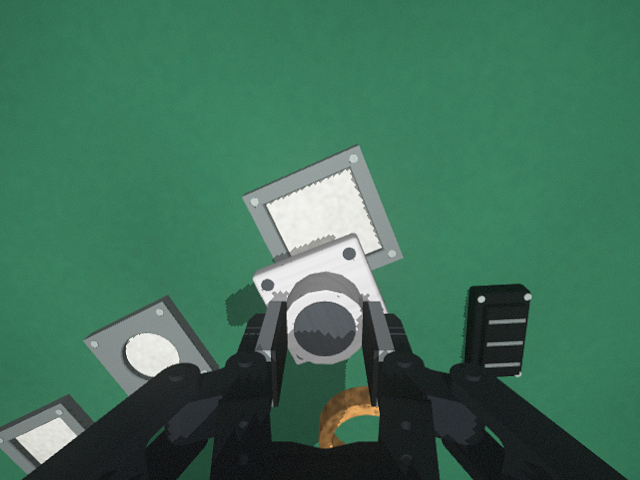

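The flange is held over its nest. Nest top corners are (243,197), (360,146) and (402,258), and the flange foot's far corners are (253,273) and (357,234). The cover is at (497,330), the motor nest pocket at (152,355) and the tape at (350,410).

```bash
python3 -c "
from h import *
np.set_printoptions(precision=4,suppress=True)
p=camera_params('wrist')
an=lambda d:np.degrees(np.arctan2(d[1],d[0]))%90
X=onz(p,[(243,197),(360,146),(402,258)],.012);print('nestf',(X[0]+X[2])/2,[ (round(np.linalg.norm(d),4),round(an(d),2)) for d in(X[1]-X[0],X[2]-X[1])])
zt=.134-.0155+.01
Y=onz(p,[(253,273),(357,234)],zt);d=Y[1]-Y[0];u=d/np.linalg.norm(d);print('flange',np.linalg.norm(d),an(d),'centre',(Y[0]+Y[1])/2+.026*np.array([u[1],-u[0],0]),read_state()['eef_pos'])
M=onz(p,[(84,343),(168,297)],.012);print('nestm pocket',onz(p,[(152,355)],.005),M)
C=onz(p,[(481,299),(528,297),(518,373)],.018);print('cover screws',C,an(C[2]-C[1]),an(C[1]-C[0]),(C[0]+C[2])/2)"
```

```text
nestf [ 0.6212 -0.2617  0.012 ] [(np.float64(0.0918), np.float64(69.58)), (np.float64(0.0909), np.float64(68.85))]
flange 0.04997131871193479 68.00763940038298 centre [ 0.6203 -0.2614  0.1285] [ 0.6203 -0.2605  0.1343]
nestm pocket [[ 0.6401 -0.0732  0.005 ]] [[ 0.6877 -0.0474  0.012 ]
 [ 0.6662 -0.1318  0.012 ]]
cover screws [[ 0.4963 -0.3116  0.018 ]
 [ 0.4724 -0.3392  0.018 ]
 [ 0.4185 -0.2929  0.018 ]] 49.34445065447824 49.02177693804279 [ 0.4574 -0.3022  0.018 ]
```

Flange and nest agree to within 1 mm and 2°. Lowering.

```bash
python3 -m handwheel '{"dp":[[0,0.001,0.04],[0,0,0.035],[0,0,0.02],[0,0,0.01],[0,0,0.005],[0,0,0.002],[0,0,0.0015],[0,0,0]],"angular":[[0,0,0],[0,0,0],[0,0,0],[0,0,0],[0,0,0],[0,0,0],[0,0,0],[0,0,0]],"hand":[0,0,0,0,0,0,0,0]}'
```

```text
clock: 15.15
eef_pos: [0.6201, -0.2616, 0.0216]
eef_rot: [0.928, -0.373, 0.0, -0.0]
ft_force: [-0.4, -0.4, -1.7]
opening: 0.0315
gripper_force: 49.8
```

```bash
python3 -m handwheel '{"dp":[[0,0,0.0012],[0,0,0.0008],[0,0,0]],"angular":[[0,0,0],[0,0,0],[0,0,0]],"hand":[0,0,0]}'
```

```text
clock: 15.52
eef_pos: [0.6203, -0.2617, 0.0208]
eef_rot: [0.928, -0.372, 0.001, 0.0]
ft_force: [-3.0, 1.7, 8.8]
opening: 0.0315
gripper_force: 52.3
```

Contact at 8.8 N, so the flange is on the floor. Releasing it and going to the cover at (0.4574,-0.302), long axis at -40.7°.

```bash
python3 -m handwheel '{"dp":[[0,0,0],[0,0,0],[0,0,0],[0,0,0],[0,0,-0.02],[0,0,-0.035],[0,0,-0.03],[0,0,0]],"angular":[[0,0,0],[0,0,0],[0,0,0],[0,0,0],[0,0,0],[0,0,0],[0,0,0],[0,0,0]],"hand":[0.6,0.6,0.6,0.6,0.7,0.8,0.8,0.8]}' 50
python3 -c "
from h import *
go(.4575,-.3015,.10,-40.7)"
```

```text
clock: 16.52
eef_pos: [0.6216, -0.262, 0.1071]
eef_rot: [0.928, -0.372, 0.002, -0.0]
ft_force: [0.4, 0.4, 0.6]
opening: 0.0683
gripper_force: 0.0
dp [-0.0913  0.142   0.0064] rows 2.7 yaw now -43.74 turn deg -3.04 units .15 -0.35 tilt [ 0.0049 -0.0012]
```

```bash
python3 -m handwheel '{"dp":[[-0.0304,0.0473,0.002],[-0.0304,0.0473,0.002],[-0.0304,0.0473,0.002],[0,0,0],[0,0,0],[0,0,0]],"angular":[[0,0,0],[0,0,0],[0,0,0],[0,0,-0.35],[0,0,0],[0,0,0]],"hand":[1,1,1,1,1,1]}'
python3 -c "
from h import *
np.set_printoptions(precision=4,suppress=True)
p=camera_params('wrist');im=get_image('wrist');cv2.imwrite('pics/w7.png',im[60:360,160:500,::-1]);go(.4575,-.3015,.003,-40.7)
print(proj(p,[[.4575,-.3015,.018]])-[160,60])"
```

```text
clock: 17.27
eef_pos: [0.4562, -0.3008, 0.0978]
eef_rot: [0.937, -0.349, -0.0, -0.0]
ft_force: [0.4, 1.0, 0.2]
opening: 0.0851
gripper_force: 0.0
dp [ 0.0014 -0.0003  0.0947] rows 1.5 yaw now -40.78 turn deg -0.08 units .15 -0.01 tilt [-0.0004  0.0001]
[[163.611  187.5189]]
```

View pics/w7.png

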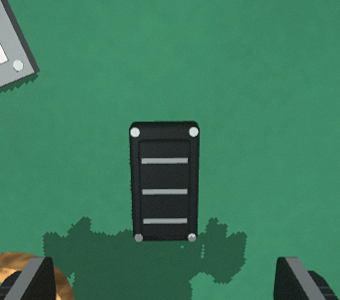

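The cover is seen squarely: screws at crop (135,132), (194,132), (138,238) and (192,237), centred at about (164,186) on the tool's centre line. The tape is well clear of the fingers' footprint.

```bash
python3 -c "
from h import *
np.set_printoptions(precision=4,suppress=True)
p=camera_params('wrist')
X=onz(p,np.array([(135,132),(194,132),(138,238),(192,237)])+[160,60],.018);c=X.mean(0);print(X,c);d=X[0]-X[2]+X[1]-X[3];print(np.degrees(np.arctan2(d[1],d[0])))
go(c[0],c[1],.004,-40.7)"
python3 -m handwheel '{"dp":[[0.0012,0,0.03],[0,0,0.03],[0,0,0.02],[0,0,0.008],[0,0,0.002],[0,0,0]],"angular":[[0,0,0],[0,0,0],[0,0,0],[0,0,0],[0,0,0],[0,0,0]],"hand":[0.75,0.75,0.75,0.75,0.75,0.75]}'
```

```text
[[ 0.4964 -0.3119  0.018 ]
 [ 0.4727 -0.3393  0.018 ]
 [ 0.4415 -0.2647  0.018 ]
 [ 0.4183 -0.2927  0.018 ]] [ 0.4572 -0.3021  0.018 ]
-40.588581431265624
dp [0.0016 0.0004 0.0937] rows 1.5 yaw now -40.78 turn deg -0.08 units .15 -0.01 tilt [-0.0004  0.0001]
clock: 18.08
eef_pos: [0.4573, -0.3018, 0.0086]
eef_rot: [0.937, -0.348, 0.0, -0.0]
ft_force: [0.3, -0.0, 0.0]
opening: 0.0641
gripper_force: 0.0
```

Aligned, no contact. I'm going a little lower, then closing; the opening reading will show which step of the cover was caught.

```bash
python3 -m handwheel '{"dp":[[0,0,0.003],[0,0,0.003],[0,0,0]],"angular":[[0,0,0],[0,0,0],[0,0,0]],"hand":[0.75,0.75,0.75]}'
python3 -m handwheel '{"dp":[[0,0,0],[0,0,0],[0,0,0],[0,0,0],[0,0,0],[0,0,0]],"angular":[[0,0,0],[0,0,0],[0,0,0],[0,0,0],[0,0,0],[0,0,0]],"hand":[0,0,0,0,0,0]}' 40
```

```text
clock: 18.45
eef_pos: [0.4566, -0.3017, 0.0021]
eef_rot: [0.937, -0.348, -0.0, -0.0]
ft_force: [-0.5, 0.0, -0.4]
opening: 0.064
gripper_force: 0.0
clock: 19.2
eef_pos: [0.4568, -0.3018, 0.0026]
eef_rot: [0.937, -0.348, 0.0, 0.0]
ft_force: [-1.6, 0.4, 6.3]
opening: 0.0418
gripper_force: 39.9
```

```bash
python3 -m handwheel '{"dp":[[0,0,-0.01],[0,0,-0.03],[0,0,-0.04],[0,0,-0.045],[0,0,0]],"angular":[[0,0,0],[0,0,0],[0,0,0],[0,0,0],[0,0,0]],"hand":[0,0,0,0,0]}' 50
python3 -m handwheel '{"dp":[[-0.0155,-0.0491,0],[-0.0155,-0.0491,0],[-0.0155,-0.0491,0],[-0.0155,-0.0491,0],[-0.0155,-0.0491,0],[-0.0155,-0.0491,0],[-0.0155,-0.0491,0],[-0.0155,-0.0491,0]],"angular":[[0,0,0],[0,0,0],[0,0,0],[0,0,0],[0,0,0],[0,0,0],[0,0,0],[0,0,0]],"hand":[0,0,0,0,0,0,0,0]}'
python3 -m handwheel '{"dp":[[0,0,0],[0,0,0],[0,0,0],[0,0,0],[0,0,0],[0,0,0]],"angular":[[0,0,0],[0,0,-0.94],[0,0,-0.94],[0,0,-0.94],[0,0,0],[0,0,0]],"hand":[0,0,0,0,0,0]}'
python3 -c "
from h import *
np.set_printoptions(precision=4,suppress=True)
p=camera_params('wrist');im=get_image('wrist');np.save('n.npy',im);cv2.imwrite('pics/w8.png',im[:,:,::-1]);go(.619,.0775,.0075,-16.5)
print(proj(p,[[.619,.0775,.005]]))
h=im.astype(int);m=((h.min(2)>165)&(h.max(2)-h.min(2)<30)).astype(np.uint8)
n,l,st,c=cv2.connectedComponentsWithStats(m)
for i in range(1,n):
  if st[i,4]>400:
    ys,xs=np.nonzero(l==i);X=onz(p,np.c_[xs,ys],.005)[:,:2];r=cv2.minAreaRect(X.astype(np.float32));print(st[i],np.round(r[0],4),np.round(r[1],4),r[2]);print(cv2.boxPoints(r))"
```

```text
clock: 19.82
eef_pos: [0.459, -0.3026, 0.1314]
eef_rot: [0.937, -0.348, 0.004, -0.0]
ft_force: [-0.6, -0.7, -1.3]
opening: 0.0411
gripper_force: 50.7
clock: 20.82
eef_pos: [0.6191, 0.0783, 0.1264]
eef_rot: [0.937, -0.348, -0.001, 0.0]
ft_force: [0.4, -1.4, -0.7]
opening: 0.0409
gripper_force: 50.8
clock: 21.58
eef_pos: [0.6188, 0.0763, 0.1268]
eef_rot: [0.989, -0.145, -0.0, 0.0]
ft_force: [-0.5, -0.1, -1.6]
opening: 0.0407
gripper_force: 50.8
dp [-0.0002 -0.0011  0.1194] rows 1.9 yaw now -16.68 turn deg -0.18 units .15 -0.02 tilt [-0.0004 -0.0001]
[[321.6308 230.3781]]
[ 120    0   91   56 3275] [0.7768 0.1335] [0.0563 0.0312] 73.1020278930664
[[0.7537 0.1111]
 [0.7835 0.102 ]
 [0.7999 0.1559]
 [0.7701 0.165 ]]
[ 188    0  109   34 2295] [0.7685 0.084 ] [0.0675 0.0184] 73.14977264404297
[[0.7499 0.0544]
 [0.7675 0.049 ]
 [0.7871 0.1137]
 [0.7695 0.119 ]]
[301   9  26  29 563] [0.7516 0.0421] [0.0149 0.0161] 42.94842529296875
[[0.7407 0.0429]
 [0.7517 0.0311]
 [0.7626 0.0413]
 [0.7516 0.053 ]]
[227  43  24  27 410] [0.7485 0.0948] [0.0148 0.015 ] 23.97552490234375
[[0.7387 0.0987]
 [0.7448 0.085 ]
 [0.7583 0.091 ]
 [0.7522 0.1047]]
[ 492  108   66   70 3469] [ 0.6389 -0.0759] [0.0458 0.0454] 33.58095169067383
[[ 0.6072 -0.0697]
 [ 0.6323 -0.1074]
 [ 0.6705 -0.0821]
 [ 0.6454 -0.0443]]
[ 280  165   84   58 4456] [0.6453 0.0695] [0.0598 0.0419] 73.20955657958984
[[0.6166 0.0469]
 [0.6567 0.0348]
 [0.674  0.0921]
 [0.6339 0.1042]]
[  23  226   96   89 4981] [0.6423 0.2749] [0.0731 0.075 ] 65.39045715332031
[[0.593  0.2573]
 [0.6612 0.2261]
 [0.6917 0.2925]
 [0.6235 0.3238]]
```

The visible pocket floor (60 mm wide, -16.8°) puts the nest centre at (0.6194,0.0773), which is 1 mm from the TCP. Lowering.

```bash
python3 -m handwheel '{"dp":[[0,-0.001,0.04],[0,0,0.04],[0,0,0.02],[0,0,0.01],[0,0,0.005],[0,0,0.002],[0,0,0.0005],[0,0,0]],"angular":[[0,0,0],[0,0,0],[0,0,0],[0,0,0],[0,0,0],[0,0,0],[0,0,0],[0,0,0]],"hand":[0,0,0,0,0,0,0,0]}'
```

```text
clock: 22.62
eef_pos: [0.6198, 0.0779, 0.0102]
eef_rot: [0.99, -0.144, 0.0, -0.0]
ft_force: [-0.7, -0.4, -1.8]
opening: 0.0406
gripper_force: 50.8
```

```bash
python3 -m handwheel '{"dp":[[0,0,0.001],[0,0,0.001],[0,0,0]],"angular":[[0,0,0],[0,0,0],[0,0,0]],"hand":[0,0,0]}'
```

```text
clock: 23.0
eef_pos: [0.6196, 0.0778, 0.0078]
eef_rot: [0.99, -0.144, 0.0, -0.0]
ft_force: [-0.8, 0.2, 1.7]
opening: 0.0408
gripper_force: 51.4
```

```bash
python3 -m handwheel '{"dp":[[0,0,0.0006],[0,0,0],[0,0,0],[0,0,0],[0,0,0],[0,0,-0.03],[0,0,-0.04],[0,0,-0.04]],"angular":[[0,0,0],[0,0,0],[0,0,0],[0,0,0],[0,0,0],[0,0,0],[0,0,0],[0,0,0]],"hand":[0,0,0.7,0.7,0.7,0.75,1,1]}'
python3 -c "
from h import *
go(.4835,0,.15)"
```

```text
clock: 24.0
eef_pos: [0.6193, 0.0776, 0.1179]
eef_rot: [0.99, -0.144, -0.0, 0.0]
ft_force: [0.4, 0.5, -0.7]
opening: 0.0854
gripper_force: 0.0
dp [-0.1082  0.113  -0.032 ] rows 2.6 yaw now -16.52 turn deg 0 units .15 0.0 tilt [-0.0006 -0.0003]
```

```bash
python3 -m handwheel '{"dp":[[-0.036,0.0377,-0.011],[-0.036,0.0377,-0.011],[-0.036,0.0377,-0.01],[0,0,0],[0,0,0]],"angular":[[0,0,0],[0,0,0],[0,0,0],[0,0,0],[0,0,0]],"hand":[1,1,1,1,1]}'
python3 -c "
from h import *
np.set_printoptions(precision=4,suppress=True)
p=camera_params('wrist');im=get_image('wrist');cv2.imwrite('pics/w9.png',im[:,:,::-1])
q=proj(p,[[.483,0,.05]])[0];print(q)
h=im.astype(int);m=(h.max(2)<45).astype(np.uint8);u,v=q.astype(int);w=np.zeros_like(m);w[v-45:v+45,u-45:u+45]=1;m*=w
n,l,st,c=cv2.connectedComponentsWithStats(m);i=1+np.argmax(st[1:,4]);ys,xs=np.nonzero(l==i)
e=cv2.fitEllipse(cv2.convexHull(np.c_[xs,ys].astype(np.int32)));print(st[i],e,onz(p,[e[0]],.05))
print(np.linalg.norm(np.diff(onz(p,[(e[0][0]-e[1][0]/2,e[0][1]),(e[0][0]+e[1][0]/2,e[0][1])],.05),axis=0)))
go(*onz(p,[e[0]],.05)[0][:2],.02)"
```

```text
clock: 24.62
eef_pos: [0.4843, 0.0001, 0.1495]
eef_rot: [0.99, -0.144, 0.001, -0.0]
ft_force: [0.4, 0.6, 0.5]
opening: 0.0856
gripper_force: 0.0
[323.9063 241.3643]
[ 304  219   43   42 1003] ((324.7857971191406, 239.39913940429688), (42.04287338256836, 42.98689651489258), 98.2740249633789) [[ 0.4842 -0.001   0.05  ]]
0.029194789603093865
dp [0.     0.0013 0.1292] rows 2.1 yaw now -16.51 turn deg 0 units .15 0.0 tilt [0.0007 0.0002]
```

The motor cap measures 29–30 mm and is centred at (0.484,-0.001), matching the earlier measurements. Descending.

```bash
python3 -m handwheel '{"dp":[[0,0.0012,0.04],[0,0,0.05],[0,0,0.03],[0,0,0.012],[0,0,0.003],[0,0,0],[0,0,0]],"angular":[[0,0,0],[0,0,0],[0,0,0],[0,0,0],[0,0,0],[0,0,0],[0,0,0]],"hand":[1,1,1,1,1,1,1]}'
python3 -m handwheel '{"dp":[[0,0,0],[0,0,0],[0,0,0],[0,0,0],[0,0,0],[0,0,0],[0,0,0],[0,0,0]],"angular":[[0,0,0],[0,0,0],[0,0,0],[0,0,0],[0,0,0],[0,0,0],[0,0,0],[0,0,0]],"hand":[0,0,0,0,0,0,0,0]}' 40
python3 -c "
from h import *
go(.6393,-.0745,.11)"
```

```text
clock: 25.55
eef_pos: [0.4843, -0.0008, 0.0151]
eef_rot: [0.99, -0.144, 0.001, -0.001]
ft_force: [-0.0, -0.2, 0.7]
opening: 0.0854
gripper_force: 0.0
clock: 26.55
eef_pos: [0.4837, -0.0011, 0.0144]
eef_rot: [0.99, -0.144, 0.0, -0.0]
ft_force: [-0.9, 0.3, 5.1]
opening: 0.0305
gripper_force: 39.2
dp [ 0.1701  0.0261 -0.0956] rows 3.1 yaw now -16.5 turn deg 0 units .15 0.0 tilt [ 0.0004 -0.    ]
```

```bash
python3 -m handwheel '{"dp":[[0,0,-0.01],[0,0,-0.03],[0,0,-0.03],[0.043,0.0065,0],[0.043,0.0065,0],[0.043,0.0065,0],[0.041,0.0065,0],[0,0,0]],"angular":[[0,0,0],[0,0,0],[0,0,0],[0,0,0],[0,0,0],[0,0,0],[0,0,0],[0,0,0]],"hand":[0,0,0,0,0,0,0,0]}' 50
python3 -m handwheel '{"dp":[[0,0,0],[0,0,0]],"angular":[[0,0,0],[0,0,0]],"hand":[0,0]}'
python3 -c "
from h import *
np.set_printoptions(precision=4,suppress=True)
p=camera_params('wrist');im=get_image('wrist');cv2.imwrite('pics/w10.png',im[:,:,::-1])
h=im.astype(int);m=((h.min(2)>165)&(h.max(2)-h.min(2)<30)).astype(np.uint8)
n,l,st,c=cv2.connectedComponentsWithStats(m)
q=proj(p,[[.639,-.0745,.005]])[0];print(q)
for i in range(1,n):
  if st[i,4]>200 and np.hypot(*(c[i]-q))<90:
    ys,xs=np.nonzero(l==i);X=onz(p,np.c_[xs,ys],.005)[:,:2].astype(np.float32);H=cv2.convexHull(X)
    print(st[i],cv2.minEnclosingCircle(H),X.min(0),X.max(0))
go(.6393,-.0745,.0195)"
```

```text
clock: 27.55
eef_pos: [0.6407, -0.0757, 0.0833]
eef_rot: [0.989, -0.145, -0.0, 0.0]
ft_force: [-0.4, 0.8, -2.1]
opening: 0.0304
gripper_force: 49.8
clock: 27.8
eef_pos: [0.6383, -0.0741, 0.0842]
eef_rot: [0.99, -0.143, -0.0, -0.0]
ft_force: [-0.5, 1.1, -1.2]
opening: 0.0301
gripper_force: 49.8
[323.3721 248.2945]
[ 288  213   74   62 3104] ((0.6396332383155823, -0.07530161738395691), 0.02404840476810932) [ 0.6175 -0.0987] [ 0.6627 -0.0518]
dp [0.001  0.0003 0.0649] rows 1.0 yaw now -16.49 turn deg 0 units .15 0.0 tilt [0.     0.0001]
```

Pocket floor circle: radius 24.0 mm, centre (0.6396,-0.0753), as expected. Lowering.

```bash
python3 -m handwheel '{"dp":[[0.001,0.001,0.03],[0,0,0.02],[0,0,0.007],[0,0,0.004],[0,0,0.0015],[0,0,0]],"angular":[[0,0,0],[0,0,0],[0,0,0],[0,0,0],[0,0,0],[0,0,0]],"hand":[0,0,0,0,0,0]}'
```

```text
clock: 28.6
eef_pos: [0.6401, -0.0756, 0.0221]
eef_rot: [0.99, -0.144, 0.0, -0.0]
ft_force: [0.4, -0.0, -1.3]
opening: 0.0303
gripper_force: 49.7
```

```bash
python3 -m handwheel '{"dp":[[0,0,0.001],[0,0,0.001],[0,0,0]],"angular":[[0,0,0],[0,0,0],[0,0,0]],"hand":[0,0,0]}'
```

```text
clock: 28.98
eef_pos: [0.6398, -0.0757, 0.0196]
eef_rot: [0.99, -0.144, 0.0, -0.0]
ft_force: [0.9, -0.5, -1.0]
opening: 0.0303
gripper_force: 49.8
```

```bash
python3 -m handwheel '{"dp":[[0,0,0.0008],[0,0,0.0006],[0,0,0]],"angular":[[0,0,0],[0,0,0],[0,0,0]],"hand":[0,0,0]}'
```

```text
clock: 29.35
eef_pos: [0.6401, -0.0757, 0.0195]
eef_rot: [0.99, -0.143, 0.001, 0.0]
ft_force: [-3.0, 1.5, 8.7]
opening: 0.0304
gripper_force: 50.9
```

Contact. Releasing, lifting and taking the last look.

```bash
python3 -m handwheel '{"dp":[[0,0,0],[0,0,0],[0,0,0],[0,0,0],[0,0,-0.03],[0,0,-0.05],[0,0,-0.05],[-0.04,0,-0.03]],"angular":[[0,0,0],[0,0,0],[0,0,0],[0,0,0],[0,0,0],[0,0,0],[0,0,0],[0,0,0]],"hand":[0.6,0.6,0.6,0.6,0.7,0.8,1,1]}'
python3 -m handwheel '{"dp":[[-0.05,0,-0.03],[-0.05,0,-0.03],[-0.04,0,0],[0,0,0],[0,0,0]],"angular":[[0,0,0],[0,0,0],[0,0,0],[0,0,0],[0,0,0]],"hand":[1,1,1,1,1]}'
python3 -c "
from h import *
a=get_image('wrist');b=get_image('side')[150:410,220:490]
o=np.zeros((600,800,3),np.uint8);o[:300,:400]=cv2.resize(a,(400,300));o[:385,400:]=cv2.resize(b,(400,385),interpolation=cv2.INTER_CUBIC)
c=get_image('scene')[150:360,130:450];o[300:562,:400]=cv2.resize(c,(400,262))
cv2.imwrite('pics/end.png',o[:,:,::-1])"
```

```text
clock: 30.35
eef_pos: [0.6033, -0.0645, 0.1803]
eef_rot: [0.99, -0.144, 0.002, -0.0]
ft_force: [-0.6, 0.7, -0.3]
opening: 0.0853
gripper_force: 0.0
clock: 30.98
eef_pos: [0.4675, -0.0244, 0.2385]
eef_rot: [0.99, -0.143, 0.001, -0.0]
ft_force: [0.2, 0.1, 0.1]
opening: 0.0855
gripper_force: 0.0
```

View pics/end.png

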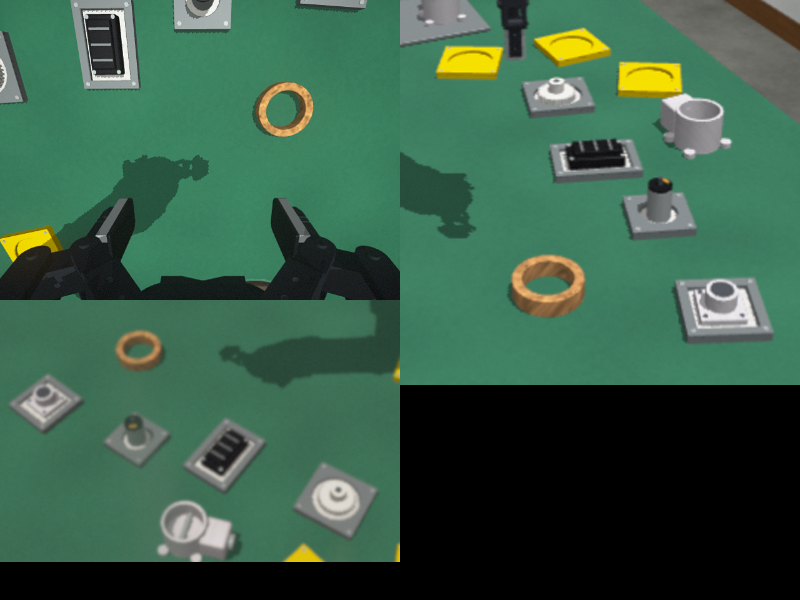

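The fixed cameras show all four parts upright and centred in their pockets: gear (340,497), cover (225,450), motor (135,430) and flange (45,397) in the scene panel. The tape and throttle body look unmoved.

```bash
python3 -c "
from station import *
print(hand_in())"
```

```text
the job is handed in; nothing more can be done
None
```

The motor, gear, cover and flange adapter are each set down in their own nests, the tape roll and throttle body look unmoved in the final camera check, and the job was handed in at about 31 s; no verdict came back.

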